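# Fit the new bowl to an air filter clamped in the vice and hold it locked

### The job

Take the new compressed-air filter bowl (grey, with the code label) and hold its label squarely to the window of the code reader, about 50 mm off and level with it, for about half a second to book it out. Then lower it over the filter head in the vice with its two lugs in line with the two gates of the collar, push it down against the spring and turn it a quarter turn clockwise, seen from above, up to the stop. Finish while still gripping it: keep it pressed fully home with no gap under its shoulder and fully turned, because the safety catch is not on yet; leave the other things on the bench where they are.

Things in the scene. Friction and masses are not known exactly. Their poses are not given: they have to be found in the camera images.
- bowl: New air-filter bowl: round grey metal guard, black neck and end, white label; stands loose on its open lugged end; 0.12 to 0.24 kg. Origin: centre of its underside, z up its axis. Upwards: neck 40 mm diameter 0 to 22 mm; body 52 mm diameter 22 to 96 mm; black end 44 mm diameter to 102; brass stub 14 mm diameter to 108. Yellow stripe on the end points to +x, the label side.
- bowl_grip (a point): Point on the bowl's axis 80 mm above its origin: the body here, above the label, is 52 mm wide at any yaw, a good place to grip from above.
- bowl_label (a point): Centre of the white code label, 28 mm high (30 to 58 mm up): 26 mm from the bowl's axis along its +x, 44 mm above the origin. The label faces along the bowl's +x, right above one of the lugs.
- bowl_back (a point): Point on the bowl's wall opposite the label (26 mm along its -x, 44 mm above the origin).
- bowl_lug (a point): Middle of the lug under the label. Two black lugs stick out of the neck, on the bowl's +x and -x sides, to 25.5 mm from the axis, 10 mm wide (along y), 3 to 9 mm above the origin.
- bowl_shoulder (a point): Point on the bowl's axis level with its shoulder, the step from the 40 mm neck to the 52 mm body, 22 mm above the origin. The shoulder lands on the collar's rim (on port) when the bowl is fully home.
- reader: Fixed code reader: a black block 42 x 48 x 48 mm (x, y, z) on a small stand, top 90 mm above the bench. Origin: on the bench under the block's middle; the window (black with a red frame) is on its -x side and looks along its -x.
- reader_window (a point): Centre of the reader's window, 65 mm above the bench, 21 mm along reader's -x; same axes: it looks along -x. It reads a label 30 to 70 mm in front of it, within 20 mm sideways and 25 mm in height of its centre, facing it within 20 degrees, held half a second, bowl upright.
- vice: Blue bench vice on a wooden slab, fixed; an aluminium air-filter head is clamped in it upside down, its round collar (66 mm diameter) facing up, rim 152 mm above the bench. Origin: on the bench under the collar's axis. Jaws, 75 mm wide, tops at 118 mm, stand on the head's -x and +x sides; the slab and body reach 150 mm along +x, the handle 150 mm along -x at 58 mm height.
- port (a point): Centre of the collar's mouth at rim height, z up, axes as vice. The mouth is 43 mm wide, with two gates (notches 15 mm wide, reaching 27.5 mm from the axis, yellow marks on the rim) on its +x and -x sides, which pass the lugs when the bowl's x axis lies along the port's, either way round.
- port_lock (a point): Red dot on the rim at the port's +y, 29.5 mm from its axis (another at -y): where the lugs lie when locked. Below the 9 mm thick ledge of the rim is a chamber 15 mm high where the lugs turn clockwise only (from above) to a stop just past 90 degrees. A bowl turned but not pressed is lifted 4 mm by the spring, until its lugs meet the ledge.
- seat_spring (a joint): Spring-loaded white seat, 26 mm wide, inside the collar; travel in m: 0 untouched, face 9 mm below the rim; the bowl's underside meets it with the shoulder 13 mm above the rim; 0.013 when the bowl is fully home, about 0.009 when turned but not pressed. Pushes up with 6 N at first, 14 N fully home.
- old_bowl: Old bowl of clear amber plastic without label, same shape and size as the new one (grey neck and end); a bystander. Origin: centre of its underside.
- screwdriver: Yellow-handled screwdriver, 190 mm, lying on the bench; bystander.
- safety_catch: Small yellow metal clip, 34 x 14 x 12 mm, lying on the bench; bystander.
- grease_tin: Blue tin, 64 mm diameter, 70 mm high, standing; bystander.
- old_element: Old brown filter element with black ends, 34 mm diameter, 57 mm high, standing; bystander.
- spanner: Steel spanner, 180 mm, lying; bystander.
- hammer: Hammer, 300 mm, lying; bystander.
- angle_grinder: Green angle grinder lying with its disc up, about 310 mm long; bystander, 1.8 kg.
There are look-alikes about, which are no part of the job. Leave any pink look-alike of the reader alone.

How it is judged:
On the way, in this order (a step that is already met when the one before it is completed fails the run):
1. the bowl's label faces the code reader's window squarely (within 20 degrees), 30 to 70 mm in front of it, within 20 mm sideways and 25 mm in height of its centre, for half a second (x of bowl_label in the frame of reader_window above -0.071 m and x of bowl_back in the frame of reader_window below -0.076 m and y of bowl_label in the frame of reader_window between -0.02 and 0.02 m and z of bowl_label in the frame of reader_window between -0.025 and 0.025 m and angle between the x axis of bowl and the x axis of reader, either way round below 0.35 rad and angle between bowl's own z axis and vertical below 0.26 rad), for 0.5 s.
2. the bowl is pushed down with its lugs through the gates, its shoulder within 4 mm of the collar's rim, not yet turned (z of bowl_shoulder in the frame of port below 0.004 m and horizontal distance between bowl_shoulder and port below 0.004 m and angle between the x axis of bowl and the x axis of vice, either way round below 0.45 rad), for 0.05 s.
At the end, for the whole second after the job is handed in: The fingers still grip the bowl (over 3 N); it is turned to the stop (78 degrees or more from the gates), upright within 4.5 degrees, centred within 4 mm, its shoulder pressed to within 2.5 mm of the rim (unpressed it stands 4 mm off); every other thing is within 30 mm of where it was (z of bowl_shoulder in the frame of port between -0.004 and 0.0025 m and horizontal distance between bowl_shoulder and port below 0.004 m and angle between the x axis of bowl and the x axis of vice, either way round above 1.36 rad and angle between bowl's own z axis and vertical below 0.08 rad and value of joint seat_spring above 0.0105 m and contact force between the fingers and bowl above 3 N and distance of each of old_bowl, screwdriver, safety_catch, grease_tin, old_element, spanner, hammer, angle_grinder from where it was at the start of the episode below 0.03 m); the arm keeps its last pose, push and grip.
It fails at once if another thing on the bench is shoved by more than 30 mm (distance of any of old_bowl, screwdriver, safety_catch, grease_tin, old_element, spanner, hammer, angle_grinder from where it was at the start of the episode above 0.03 m).
It fails at once if the old bowl, the tin or the old element is knocked over (angle between any of old_bowl, grease_tin, old_element's own z axis and vertical above 0.6 rad).
It also fails if it takes over 48 s, if anything falls off the work surface, if the arm or the gripper's body presses on something with over 40 N, if the wrist force passes 120 N, or if a joint passes its speed limit or range.

### The arm

A 6-joint arm with a two-finger parallel gripper is mounted at the origin on the work surface. World frame = base frame: x ahead of the robot, y to its left, z up, the work surface at z = 0. Lengths are in m, angles in rad, forces in N, time in s.
With the tool pointing down it reaches from about 0.25 to 0.775 m from the base axis. Payload 4 kg.
Tool frame: the origin (TCP) lies midway between the tips of the shut fingers; the grasp point (between the pads) lies 19 mm behind it (robot.grasp_offset is the distance from the TCP to the grasp point, in m); z points along the fingers, y is the direction in which the jaws open and shut (so a half turn about z gives the same grasp; the last joint's range is limited). The gripper opens to 94 mm and grips with 3 to 60 N. Pads are 16 mm wide; open, the fingers measure 119 mm over their backs; the gripper's body (75 mm by 177 mm) begins 78 mm behind the grasp point.
Start: joints at [-1.415, 0.087, 1.371, -0, 1.684, -0.103], TCP at [0.141, -0.532, 0.178] pointing down, gripper open.
Joint ranges: [-3.1, 3.1], [-0.76, 2.03], [0.27, 2.55], [-1.08, 4.22], [0.17, 2.65], [-2.57, 2.57]. Speed limits (rad/s): [2.79, 2.79, 3.14, 3.14, 3.14, 3.14].

### API

Orientations are given as [roll, pitch, yaw] about the fixed x, y, z axes, in that order (R = Rz(yaw) Ry(pitch) Rx(roll)).
In Python, from bench import status, viewer, order, robot gives the robot as it stands. The module is installed in compiled form; this text tells all that it offers.
- The arm moves only by the tool move_arm, never from a script. Its argument "targets" is a list of rows, each a list of 3 entries, a list of its own where there are three numbers: the shift along the tool's x, y, z in mm, then the turn, a rotation vector about the tool's x, y, z in degrees, then the opening, from -1 (shut) to 1 (fully open). A call has 1 to 20 rows; each row is the pose to reach, as a shift and turn from the pose commanded when the call began, along the tool's axes at that moment; what a row does not reach only later rows make up. A row lasts 1/8 s, in which the tool goes at most 62.5 mm and 10.7 degrees, less where a joint would pass 70% of its speed; a pose out of reach is approached as far as the arm can. A call with a gripper value outside its range is refused whole. The fingers move at their own pace and stop on an object; the grip force is fixed at half the most. Time passes only in rows, so rows that repeat a pose let the fingers close. It gives the time, the measured TCP pose, the force and the opening at its end, in the units of the state.
- status.get_obs(): the state, without advancing time (a new reading comes with each control period).
- viewer.snapshot(name): name is "scene" or "top" or "wrist"; returns the picture (384x512x3 uint8, red, green, blue); there is no depth.
- viewer.camera_model(name): a dict with "K" (3x3 intrinsics, pixels), "xyz" and "attitude" of the camera in the world; the wrist camera has in their place "T_tool_cam" (4x4, takes a point from camera to tool coordinates, whose origin is the TCP and whose axes are the flange's). Camera axes: x right, y up, looking along -z (the intrinsics and any distortion apply to the point x, -y, -z); pixel columns grow to the right and rows downward; lengths in m; the calibration is good to about 2 mm. A picture is of the moment at which its call begins: read the wrist's pose just before it. camera_model takes no time and is no camera call.
- order.close_job(): hands the job in, once; it reports no verdict.
The state is a dict: "time": time; "joint_positions": joint angles; "qvel": joint speeds; "joint_torque": joint torques, N m; "tool_pos": TCP position; "ee_rot": TCP orientation; "wrist_force": force on the tool from outside, world axes, zero at the start; "wrist_torque": the same for the moment, N m; "width": finger opening in m.
Only numpy, scipy, OpenCV 4.12 (cv2) and the standard library are available. Lean on these libraries where they do the work, as an engineer would, in place of code of your own. Each camera call takes 0.05 s, during which the arm holds its last target. There are 200 camera calls.

## Working session

There is one attempt and no reset: what is moved stays moved. The work goes in short steps, Python scripts to look and compute and a tool call to move; the robot and the scene stay as the last step left them, time stands still between calls to the robot, and variables do not carry over. Pictures are saved under pics/ and viewed, about 8 in all and at most 12, crops included, and the job is handed in when it is done.

Besides the shell and the picture viewer there is one more tool, called after "Request:" as name(argument=value, ...), one argument or row to a line, values as JSON. move_arm: Moves the arm, as the interface text tells. Its arguments: {"type":"object","properties":{"targets":{"type":"array"}},"required":["targets"]}

```bash
mkdir -p pics; cat > h.py <<'E'
import numpy as np, cv2
from scipy.spatial.transform import Rotation as R
from bench import status, viewer, order, robot
def cam(n, obs=None):
    m=viewer.camera_model(n); K=np.array(m["K"])
    if "T_tool_cam" in m:
        o=obs or status.get_obs(); T=np.eye(4); T[:3,:3]=rot(o["ee_rot"]); T[:3,3]=o["tool_pos"]
        T=T@np.array(m["T_tool_cam"]); return K,T[:3,3],T[:3,:3]
    a=np.array(m["attitude"]); return K,np.array(m["xyz"]),(a if a.shape==(3,3) else rot(a))
def rot(a):
    a=np.array(a,float)
    return a if a.shape==(3,3) else (R.from_euler('xyz',a).as_matrix() if a.size==3 else R.from_quat(a).as_matrix())
def ray(c,u,v):
    K,p,A=c; d=np.linalg.inv(K)@[u,v,1]; return p,A@(d*[1,-1,-1])
def onz(c,u,v,z):
    p,d=ray(c,u,v); return p+d*(z-p[2])/d[2]
def proj(c,P):
    K,p,A=c; q=A.T@(np.array(P)-p); q=K@(q*[1,-1,-1]); return q[:2]/q[2]
def snap(n,name):
    im=viewer.snapshot(n)[:,:,::-1].copy(); cv2.imwrite(f'pics/{name}.png',im); return im
E
python3 - <<'E'
from h import *
print({k:np.round(v,3) for k,v in status.get_obs().items()})
for n in("scene","top","wrist"): print(n,viewer.camera_model(n))
s=snap("scene","s0");t=snap("top","t0");
cv2.imwrite('pics/t0b.png',cv2.resize(t,(800,600)));cv2.imwrite('pics/s0b.png',cv2.resize(s,(800,600)))
E
```

```text
{'time': np.float64(0.0), 'joint_positions': array([-1.415,  0.088,  1.372, -0.   ,  1.684, -0.103]), 'qvel': array([ 0.   , -0.001, -0.   ,  0.   , -0.001,  0.   ]), 'joint_torque': array([-1.0000e-03, -3.4018e+01, -3.0243e+01,  7.2000e-02,  3.3000e-02,
       -0.0000e+00]), 'tool_pos': array([ 0.141, -0.531,  0.177]), 'ee_rot': array([-3.139, -0.   ,  0.259]), 'wrist_force': array([ 0.321,  0.36 , -0.199]), 'wrist_torque': array([ 0.001, -0.022, -0.036]), 'width': np.float64(0.094)}
scene {'K': array([[497.00441608,   0.        , 251.52098668],
       [  0.        , 497.00441608, 185.44320447],
       [  0.        ,   0.        ,   1.        ]]), 'xyz': array([1.5253279 , 0.7683869 , 1.01942969]), 'attitude': array([0.92933003, 0.00398721, 2.26178257])}
top {'K': array([[425.87568959,   0.        , 252.65833001],
       [  0.        , 425.87568959, 190.50870418],
       [  0.        ,   0.        ,   1.        ]]), 'xyz': array([0.35917967, 0.00622122, 1.60567536]), 'attitude': array([ 0.13931231, -0.01724747, -1.54954561])}
wrist {'K': array([[274.60720711,   0.        , 251.99042655],
       [  0.        , 274.60720711, 189.4362258 ],
       [  0.        ,   0.        ,   1.        ]]), 'T_tool_cam': array([[ 7.29636187e-04,  9.68089052e-01,  2.50605378e-01,
         7.27918335e-02],
       [ 9.99999032e-01, -4.09504243e-04, -1.32957604e-03,
        -2.54489932e-04],
       [-1.18452404e-03,  2.50606106e-01, -9.68088414e-01,
        -2.07495059e-01],
       [ 0.00000000e+00,  0.00000000e+00,  0.00000000e+00,
         1.00000000e+00]])}
```

View pics/t0b.png

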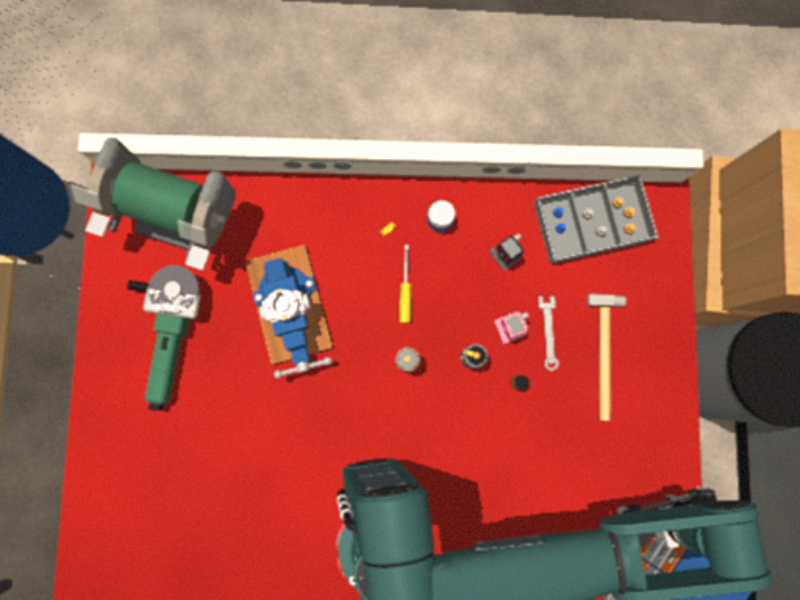

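View pics/s0b.png

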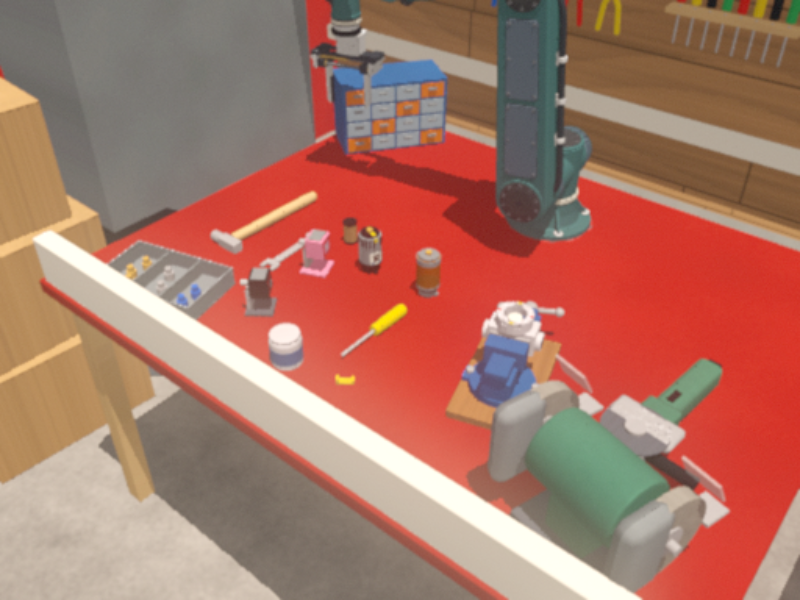

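Top view (800x600 px): the bowl is at (474,355), black end with a yellow stripe. Candidates for it are the amber old bowl at (407,360), the old element at (520,383) and the tin at (441,215). The reader is the black block at (508,250), with its pink look-alike at (512,326). The vice is at (285,303). I choose the bowl at (474,355) and the black reader, and check both in a crop.

```bash
python3 - <<'E'
from h import *
c=cam("top"); f=512/800
for n,u,v,z in [("bowl",474,355,.104),("old",407,360,.104),("reader",508,249,.09),("pink",512,326,.09),("collar",287,305,.152),("element",520,383,.057),("tin",441,215,.07),("sd",405,300,.02)]:
    print(n,np.round(onz(c,u*f,v*f,z),3))
t=cv2.imread('pics/t0.png'); s=cv2.imread('pics/s0.png')
def crop(im,u,v,h): 
    u=int(u*f);v=int(v*f); return cv2.resize(im[v-h:v+h,u-h:u+h],(300,300),interpolation=cv2.INTER_CUBIC)
a=np.hstack([crop(t,474,355,18),crop(t,508,250,22)])
b=np.hstack([crop(s,370,248,24),crop(s,259,290,28)])
cv2.imwrite('pics/c1.png',np.vstack([a,b]))
E
```

```text
bowl [ 0.444 -0.197  0.104]
old [ 0.429 -0.046  0.104]
reader [ 0.693 -0.277  0.09 ]
pink [ 0.513 -0.286  0.09 ]
collar [0.542 0.222 0.152]
element [ 0.384 -0.31   0.057]
tin [ 0.776 -0.121  0.07 ]
sd [ 0.577 -0.041  0.02 ]
```

View pics/c1.png

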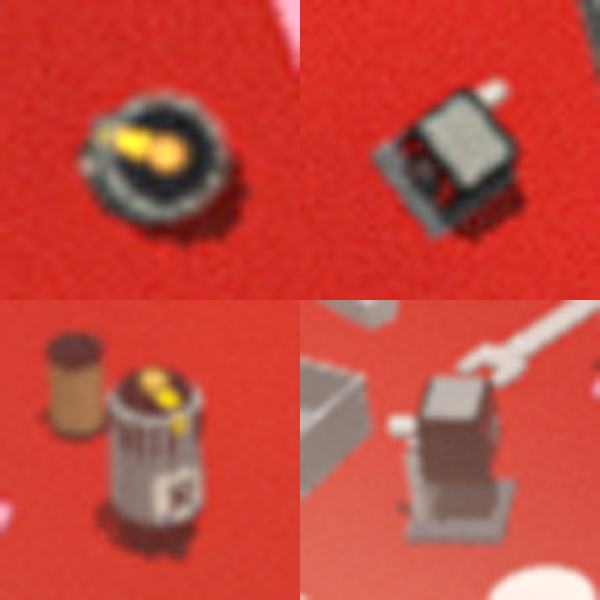

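The crops confirm it. The grey bowl has its white label on the stripe side, facing roughly +y, and the reader is black with a red-framed window facing (-x,+y). Next I move over them for a wrist view.

Request:
move_arm(
  targets=[
    [[100, -50, -102], [0, 0, -30], 1],
    [[200, -100, -102], [0, 0, -60], 1],
    [[300, -150, -102], [0, 0, -90], 1],
    [[432, -229, -102], [0, 0, -130], 1],
    [[432, -229, -102], [0, 0, -130], 1],
    [[432, -229, -102], [0, 0, -130], 1],
    [[432, -229, -102], [0, 0, -130], 1],
    [[432, -229, -102], [0, 0, -130], 1],
    [[432, -229, -102], [0, 0, -130], 1],
    [[432, -229, -102], [0, 0, -130], 1],
    [[432, -229, -102], [0, 0, -130], 1],
    [[432, -229, -102], [0, 0, -130], 1],
    [[432, -229, -102], [0, 0, -130], 1],
    [[432, -229, -102], [0, 0, -130], 1],
    [[432, -229, -102], [0, 0, -130], 1],
    [[432, -229, -102], [0, 0, -130], 1],
  ],
)

```text
time: 2.1
tool_pos: [0.4997, -0.1998, 0.2799]
ee_rot: [-3.142, 0.0, 2.527]
wrist_force: [-0.0, 1.1, -0.9]
width: 0.0942
```

```bash
python3 - <<'E'
from h import *
o=status.get_obs(); print(o["time"],np.round(o["tool_pos"],4),np.round(o["ee_rot"],4),o["joint_positions"].round(2))
c=cam("wrist",o); np.savez('w1.npz',K=c[0],p=c[1],A=c[2])
im=snap("wrist","w1")
cv2.imwrite('pics/w1b.png',cv2.resize(im,(800,600),interpolation=cv2.INTER_CUBIC))
E
```

```text
2.1 [ 0.4997 -0.1998  0.2799] [-3.1415  0.      2.5269] [-0.49  0.06  1.2  -0.    1.88 -1.44]
```

View pics/w1b.png

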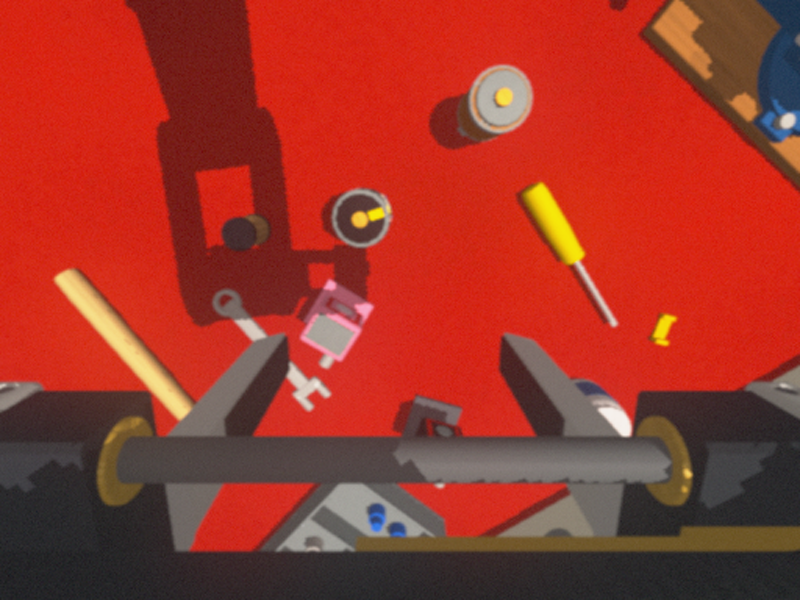

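The wrist view shows the bowl with its stub at about (360,219), the stripe pointing right, and the pink decoy at (337,320). The reader at (433,415) is half hidden by the gripper. I measure the bowl now and will view the reader later.

```bash
python3 - <<'E'
from h import *
d=np.load('w1.npz'); c=(d['K'],d['p'],d['A'])
im=cv2.imread('pics/w1.png'); f=.64
h=cv2.cvtColor(im,cv2.COLOR_BGR2HSV)
x0,y0=int(325*f),int(180*f); sub=h[y0:int(255*f),x0:int(398*f)]
H,S,V=[sub[...,i].astype(int) for i in range(3)]
red=((H<8)|(H>172))&(S>140)&(V>60)
yel=(H>=22)&(H<=34)&(S>140)&(V>120); br=(H>=10)&(H<22)&(S>100)&(V>120)
for n,m,z in(("stripe",yel,.102),("brass",br,.108)):
    q=np.argwhere(m); u,v=q[:,1].mean()+x0,q[:,0].mean()+y0; print(n,len(q),u/f,v/f,onz(c,u,v,z).round(4))
# grey rim of body at z=.096: low-sat bright
g=((S<90)&(V>90)).astype(np.uint8)
cn=max(cv2.findContours(g,cv2.RETR_EXTERNAL,cv2.CHAIN_APPROX_NONE)[0],key=len)
(u,v),r=cv2.minEnclosingCircle(cn); P=onz(c,u+x0,v+y0,.096);Q=onz(c,u+x0+r,v+y0,.096)
print("rim",(u+x0)/f,(v+y0)/f,P.round(4),"r",np.linalg.norm(Q-P))
# scene-camera cross check of brass
s=cv2.imread('pics/s0.png');cs=cam("scene");hs=cv2.cvtColor(s,cv2.COLOR_BGR2HSV).astype(int)
print("scene proj", (proj(cs,P+[0,0,.012])/f).round(1), "top proj",(proj(cam("top"),P+[0,0,.012])/f).round(1))
E
```

```text
stripe 114 369.0378289473684 215.48793859649123 [ 0.4493 -0.191   0.102 ]
brass 88 364.71946022727275 217.13423295454547 [ 0.4481 -0.1944  0.108 ]
rim 361.43617033958435 216.65558516979218 [ 0.4463 -0.1977  0.096 ] r 0.02723669523203352
scene proj [368.8 228. ] top proj [474.7 353.9]
```

Request:
move_arm(
  targets=[
    [[45, -29, 40], [0, 0, 0], 1],
    [[45, -29, 90], [0, 0, 0], 1],
    [[45, -29, 130], [0, 0, 0], 1],
    [[45, -29, 170], [0, 0, 0], 1],
    [[45, -29, 200], [0, 0, 0], 1],
    [[45, -29, 219], [0, 0, 0], 1],
    [[45, -29, 219], [0, 0, 0], 1],
    [[45, -29, 219], [0, 0, 0], -1],
    [[45, -29, 219], [0, 0, 0], -1],
    [[45, -29, 219], [0, 0, 0], -1],
    [[45, -29, 219], [0, 0, 0], -1],
    [[45, -29, 219], [0, 0, 0], -1],
    [[45, -29, 219], [0, 0, 0], -1],
  ],
)

```text
time: 3.78
tool_pos: [0.4464, -0.1977, 0.0612]
ee_rot: [-3.141, 0.001, 2.528]
wrist_force: [0.5, -1.3, 1.5]
width: 0.051
```

```bash
python3 - <<'E'
from h import *
o=status.get_obs(); print(o["width"],o["wrist_force"].round(1))
im=snap("wrist","w2")
T=np.array(viewer.camera_model("wrist")["T_tool_cam"]);K=np.array(viewer.camera_model("wrist")["K"])
c=(K,T[:3,3],T[:3,:3])
print(proj(c,[0,0,-.019]),proj(c,[0,0,-.047]))
cv2.imwrite('pics/w2b.png',cv2.resize(im[60:360,100:400],(600,600),interpolation=cv2.INTER_CUBIC))
E
```

```text
0.050988341110362254 [ 0.5 -1.3  1.5]
[251.52768172 220.55963724] [251.37534609 236.48413792]
```

View pics/w2b.png

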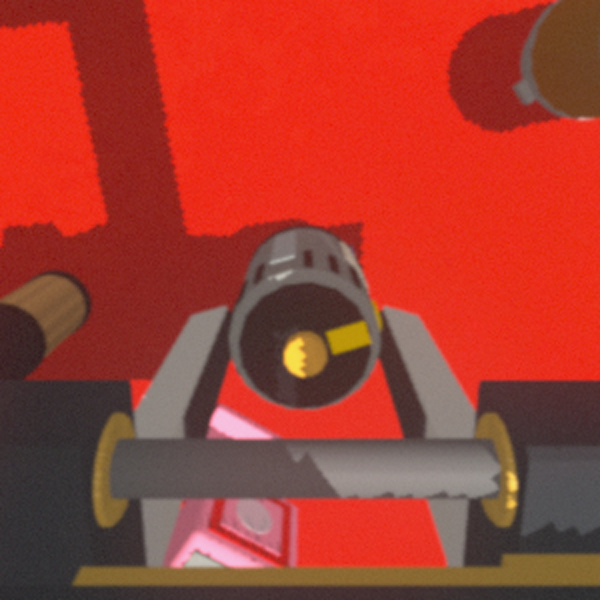

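Gripped (width 51 mm). In the crop the brass stub is at (305,355) and the stripe's middle at (350,338). Now I measure the bowl's pose in the tool frame.

```bash
python3 - <<'E'
from h import *
T=np.array(viewer.camera_model("wrist")["T_tool_cam"]);K=np.array(viewer.camera_model("wrist")["K"])
c=(K,T[:3,3],T[:3,:3])
im=cv2.imread('pics/w2.png'); h=cv2.cvtColor(im,cv2.COLOR_BGR2HSV).astype(int)
H,S,V=h[...,0],h[...,1],h[...,2]
m=((H>=15)&(H<=34)&(S>130)&(V>90)); w=np.zeros_like(m); w[222:255,236:287]=1; m=(m&w).astype(np.uint8)
n,l,st,ce=cv2.connectedComponentsWithStats(m)
for i in range(1,n):
    if st[i,4]<30: continue
    print(st[i],ce[i],onz(c,*ce[i],-.041 if ce[i][0]>262 else -.047).round(4))
    if ce[i][0]>262:
        pts=np.argwhere(l==i)[:,::-1]; P=np.array([onz(c,*p,-.041)[:2] for p in pts]); 
        q=P-P.mean(0); e,v=np.linalg.eigh(q.T@q); a=v[:,1]*np.sign(v[1,1]); print("axis in tool deg",np.degrees(np.arctan2(a[1],a[0])),P.mean(0))
# body top edge ellipse: points (crop) on rim
p=np.array([(230,340),(240,372),(262,398),(300,408),(340,400),(368,375),(379,340),(300,270),(250,300),(345,285)])/2+[100,60]
P=np.array([onz(c,*q,-.035)[:2] for q in p]);A=np.c_[2*P,np.ones(len(P))];s=np.linalg.lstsq(A,(P**2).sum(1),rcond=None)[0]
print("rim centre tool",s[:2],"r",np.sqrt(s[2]+s[:2]@s[:2]))
E
```

```text
[241 222  45  27 705] [260.45673759 233.61843972] [ 0.002   0.0057 -0.047 ]
rim centre tool [-0.00171981  0.00061667] r 0.024764954333093125
```

```bash
python3 - <<'E'
from h import *
T=np.array(viewer.camera_model("wrist")["T_tool_cam"]);K=np.array(viewer.camera_model("wrist")["K"])
c=(K,T[:3,3],T[:3,:3])
im=cv2.imread('pics/w2.png'); h=cv2.cvtColor(im,cv2.COLOR_BGR2HSV).astype(int)
H,S,V=h[...,0],h[...,1],h[...,2]
for n,lo,u0,u1,z in(("stripe",22,266,286,-.041),("stub",8,238,263,-.047)):
    m=((H>=lo)&(H<=34)&(S>110)&(V>60)); w=np.zeros_like(m); w[218:258,u0:u1]=1; pts=np.argwhere(m&w)[:,::-1]
    P=np.array([onz(c,*p,z)[:2] for p in pts]);q=P-P.mean(0);e,v=np.linalg.eigh(q.T@q);a=v[:,1]*np.sign(v[1,1])
    print(n,len(pts),pts.min(0),pts.max(0),P.mean(0).round(4),np.sqrt(e/len(P)).round(4),np.degrees(np.arctan2(a[1],a[0])).round(1))
    if n=="stub":
        (u,v),r=cv2.minEnclosingCircle(pts.astype(np.int32).reshape(-1,1,2)); print(u,v,r,onz(c,u,v,-.047))
for e in((328,346),(368,331)): print(onz(c,e[0]/2+100,e[1]/2+60,-.041)[:2])
E
```

```text
stripe 222 [266 221] [284 236] [0.003 0.015] [0.0023 0.0036] 64.2
stub 464 [241 224] [262 249] [-0.0002  0.0004] [0.0037 0.0044] 9.1
253.42225646972656 235.8745574951172 13.850500106811523 [ 0.00041749  0.00129149 -0.047     ]
[-0.00022218  0.00821611]
[0.00502824 0.02111096]
```

Request:
move_arm(
  targets=[
    [[0, 0, -35], [0, 0, 0], -1],
    [[0, 0, -80], [0, 0, 0], -1],
    [[-20, 20, -139], [0, 0, 10], -1],
    [[-40, 40, -139], [0, 0, 20], -1],
    [[-60, 60, -139], [0, 0, 30], -1],
    [[-80, 80, -139], [0, 0, 40], -1],
    [[-92, 99, -139], [0, 0, 50], -1],
    [[-92, 99, -139], [0, 0, 60], -1],
    [[-92, 99, -139], [0, 0, 70], -1],
    [[-92, 99, -139], [0, 0, 80], -1],
    [[-92, 99, -139], [0, 0, 90], -1],
    [[-92, 99, -139], [0, 0, 100], -1],
    [[-92, 99, -139], [0, 0, 110], -1],
    [[-92, 99, -139], [0, 0, 118], -1],
    [[-92, 99, -139], [0, 0, 118], -1],
    [[-92, 99, -139], [0, 0, 118], -1],
  ],
)

```text
time: 5.82
tool_pos: [0.5783, -0.1695, 0.1992]
ee_rot: [-3.141, 0.001, 0.47]
wrist_force: [0.6, -0.1, -2.4]
width: 0.0508
```

```bash
python3 - <<'E'
from h import *
o=status.get_obs(); print(o["width"],o["wrist_force"].round(1),o["tool_pos"].round(4),o["ee_rot"].round(4))
c=cam("wrist",o); np.savez('w3.npz',K=c[0],p=c[1],A=c[2])
im=snap("wrist","w3")
cv2.imwrite('pics/w3b.png',cv2.resize(im,(800,600),interpolation=cv2.INTER_CUBIC))
E
```

```text
0.05076045261396477 [ 0.6 -0.1 -2.4] [ 0.5783 -0.1695  0.1992] [-3.1406e+00  8.0000e-04  4.7020e-01]
```

View pics/w3b.png

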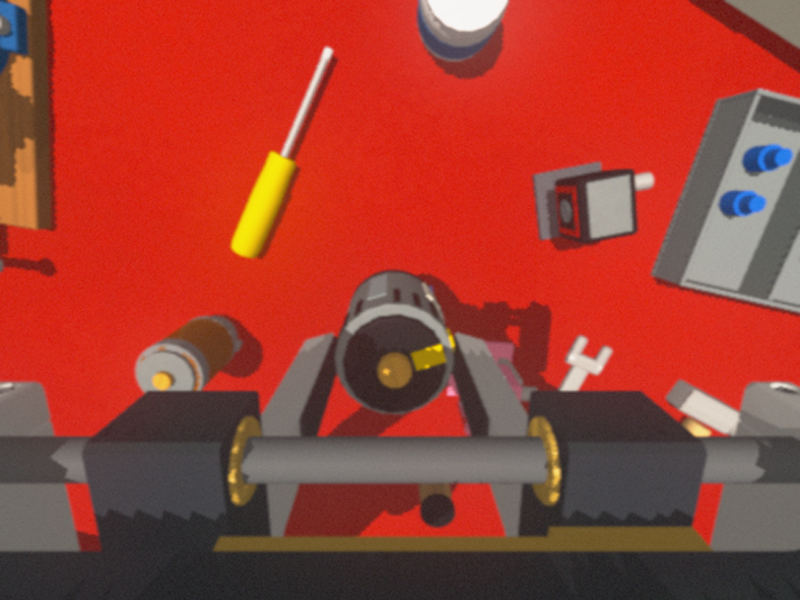

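The reader is clear: its grey top is centred near (609,205) with the red window frame on its left side (570,212), facing left. I measure the top face's position and yaw.

```bash
cat > rd.py <<'E'
from h import *
d=np.load('w3.npz'); c=(d['K'],d['p'],d['A']); f=.64
im=cv2.imread('pics/w3.png');h=cv2.cvtColor(im,cv2.COLOR_BGR2HSV).astype(int)
m=((h[...,1]<80)&(h[...,2]>110)); w=np.zeros_like(m); w[int(160*f):int(250*f),int(575*f):int(640*f)]=1
n,l,st,ce=cv2.connectedComponentsWithStats((m&w).astype(np.uint8)); i=1+np.argmax(st[1:,4])
pts=np.argwhere(l==i)[:,::-1]; P=np.array([onz(c,*p,.09)[:2] for p in pts]).astype(np.float32)
(cx,s,a)=cv2.minAreaRect(P*1000); print("top",cx,s,a,P.mean(0),"px",ce[i]/f)
# red frame on front face
r=onz(c,568*f,212*f,.065)
print("window guess",r, "edges yaw:")
for a_,b_,z in(((634,169),(636,233),.09),((535,175),(541,238),.005)):
    A=onz(c,a_[0]*f,a_[1]*f,z);B=onz(c,b_[0]*f,b_[1]*f,z);v=A-B; print(np.degrees(np.arctan2(v[1],v[0]))-90,np.linalg.norm(v),A[:2],B[:2])
E
python3 rd.py
```

```text
top (700.2914428710938, -282.12750244140625) (41.19232177734375, 31.212875366210938) 37.747779846191406 [ 0.70056057 -0.28195396] px [608.9946446  205.82400195]
window guess [ 0.68666824 -0.26746492  0.065     ] edges yaw:
-53.17602293920038 0.045765253167321135 [ 0.72998405 -0.28320755] [ 0.69334985 -0.31063735]
-52.71418893570358 0.05758947329190345 [ 0.70846904 -0.2461182 ] [ 0.6626495  -0.28100541]
```

Request:
move_arm(
  targets=[
    [[20, 30, 30], [0, 0, 5], -1],
    [[40, 60, 60], [0, 0, 9], -1],
    [[40, 60, 90], [0, 0, 9], -1],
    [[40, 60, 111], [0, 0, 9], -1],
    [[40, 60, 111], [0, 0, 9], -1],
    [[40, 60, 111], [0, 0, 9], -1],
    [[40, 60, 111], [0, 0, 9], -1],
    [[40, 60, 111], [0, 0, 9], -1],
    [[40, 60, 111], [0, 0, 9], -1],
    [[40, 60, 111], [0, 0, 9], -1],
    [[40, 60, 111], [0, 0, 9], -1],
    [[40, 60, 111], [0, 0, 9], -1],
  ],
)

```text
time: 7.38
tool_pos: [0.6412, -0.2051, 0.0888]
ee_rot: [-3.142, 0.0, 0.311]
wrist_force: [-0.5, -0.4, -1.6]
width: 0.0511
```

```bash
python3 - <<'E'
from h import *
o=status.get_obs(); print(o["tool_pos"].round(4),o["ee_rot"].round(4),o["joint_positions"].round(2))
im=snap("wrist","w4"); s=snap("scene","s4")
a=cv2.resize(im[100:350,150:450],(600,500),interpolation=cv2.INTER_CUBIC)
cv2.imwrite('pics/w4b.png',a)
E
```

```text
[ 0.6412 -0.2051  0.0888] [-3.1416e+00  2.0000e-04  3.1120e-01] [-0.39  0.39  1.18 -0.    1.57  0.87]
```

View pics/w4b.png

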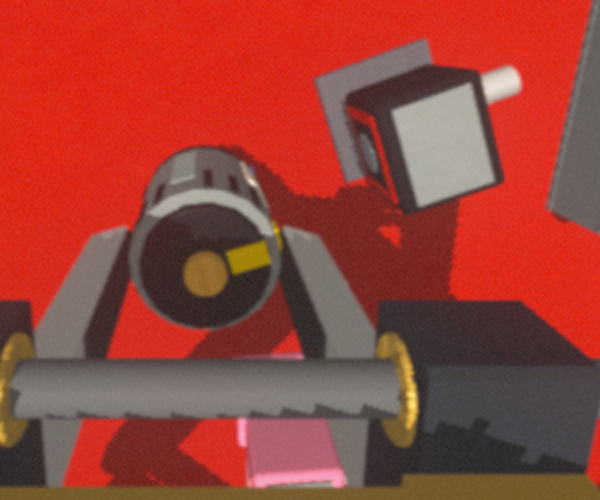

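The label squarely faces the window, about 50 mm off, held for 1 s. Now lift and go beside the vice.

Request:
move_arm(
  targets=[
    [[0, 0, -50], [0, 0, 0], -1],
    [[0, -10, -100], [0, 0, -5], -1],
    [[0, -40, -161], [0, 0, -12], -1],
    [[0, -85, -161], [0, 0, -20], -1],
    [[0, -130, -161], [0, 0, -28], -1],
    [[3, -180, -161], [0, 0, -36], -1],
    [[5, -230, -161], [0, 0, -44], -1],
    [[6, -280, -161], [0, 0, -52], -1],
    [[6, -315, -161], [0, 0, -60], -1],
    [[6, -334, -161], [0, 0, -66], -1],
    [[6, -334, -161], [0, 0, -66], -1],
    [[6, -334, -161], [0, 0, -66], -1],
    [[6, -334, -161], [0, 0, -66], -1],
  ],
)

```text
time: 9.1
tool_pos: [0.5451, 0.1137, 0.2497]
ee_rot: [-3.141, 0.0, 1.461]
wrist_force: [0.0, -0.6, -1.6]
width: 0.0508
```

```bash
python3 - <<'E'
from h import *
o=status.get_obs(); print(o["tool_pos"].round(4),o["ee_rot"].round(4),o["joint_positions"].round(2),o["width"])
c=cam("wrist",o); np.savez('w5.npz',K=c[0],p=c[1],A=c[2],t=o["tool_pos"],e=o["ee_rot"])
im=snap("wrist","w5")
cv2.imwrite('pics/w5b.png',cv2.resize(im[0:270,110:420],(620,540),interpolation=cv2.INTER_CUBIC))
E
```

```text
[0.5451 0.1137 0.2497] [-3.1415e+00  4.0000e-04  1.4608e+00] [ 0.1   0.1   1.22 -0.    1.83  0.21] 0.05082521541916609
```

View pics/w5b.png

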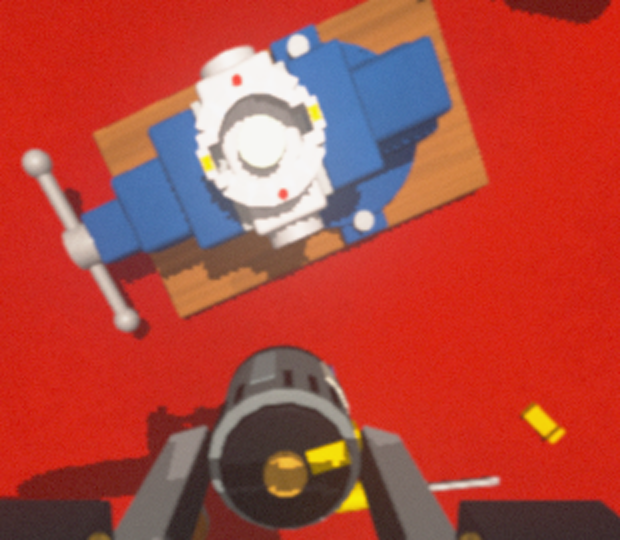

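The view shows the collar with gate marks at crop (208,163) and (315,113), red dots at (237,80) and (283,194), and the bowl's stripe at (330,453). I measure both.

```bash
cat > m5.py <<'E'
from h import *
d=np.load('w5.npz'); c=(d['K'],d['p'],d['A']); Rt=rot(d['e'])
im=cv2.imread('pics/w5.png'); h=cv2.cvtColor(im,cv2.COLOR_BGR2HSV).astype(int);H,S,V=h[...,0],h[...,1],h[...,2]
def blob(m,u,v,r):
    w=np.zeros(m.shape,bool); w[v-r:v+r+1,u-r:u+r+1]=1; q=np.argwhere(m&w); return q[:,1].mean(),q[:,0].mean(),len(q)
Y=(H>=22)&(H<=34)&(S>120)&(V>110); Rd=((H<8)|(H>172))&(S>100)
cr=lambda a,b:(a//2+110,b//2)
P=[]
for m,(a,b) in((Y,(315,113)),(Y,(208,163)),(Rd,(237,80)),(Rd,(283,194))):
    u,v,n=blob(m,*cr(a,b),5); p=onz(c,u,v,.152)[:2]; P.append(p); print(n,(u-110)*2,v*2,p.round(4))
g=P[0]-P[1]; r=P[2]-P[3]
print("gates mid",(P[0]+P[1])/2,np.linalg.norm(g),"yaw",np.degrees(np.arctan2(g[1],g[0])));print("dots mid",(P[2]+P[3])/2,np.linalg.norm(r),"yaw",np.degrees(np.arctan2(r[1],r[0]))-90)
# stripe on bowl in tool frame, from pictures w4, w5
T=np.array(viewer.camera_model("wrist")["T_tool_cam"]); ct=(c[0],T[:3,3],T[:3,:3])
for n in("w2","w4","w5"):
    h=cv2.cvtColor(cv2.imread(f'pics/{n}.png'),cv2.COLOR_BGR2HSV).astype(int)
    m=(h[...,0]>=22)&(h[...,0]<=34)&(h[...,1]>110)&(h[...,2]>70); w=np.zeros_like(m); w[215:240,262:290]=1
    q=np.argwhere(m&w)[:,::-1]; p=np.array([onz(ct,*x,-.041)[:2] for x in q]); rr=np.hypot(p[:,0]+.0015,p[:,1]-.0005); p=p[(rr<.0205)&(rr>.009)]
    k=p-p.mean(0); e,v=np.linalg.eigh(k.T@k); a=v[:,1]*np.sign(v[1,1]); mm=p.mean(0)-[-.0015,.0005]
    print(n,len(p),p.mean(0).round(4),"axis",np.degrees(np.arctan2(a[1],a[0])).round(1),"radial",np.degrees(np.arctan2(mm[1],mm[0])).round(1))
    st=(h[...,0]>=8)&(h[...,0]<=34)&(h[...,1]>110)&(h[...,2]>60)
    w=np.zeros_like(st); w[220:252,238:262]=1; q=np.argwhere(st&w); print(" stub rows/cols",q.min(0),q.max(0))
E
python3 m5.py
```

```text
34 313.2352941176471 111.76470588235294 [0.5748 0.2454]
30 206.39999999999998 162.0 [0.5172 0.2276]
22 236.0 79.72727272727273 [0.5376 0.2643]
15 282.26666666666665 193.06666666666666 [0.5548 0.208 ]
gates mid [0.54597713 0.23647951] 0.060288022152407694 yaw 17.182453899642372
dots mid [0.54616994 0.23616769] 0.058916677481008844 yaw 16.957440494931177
w2 215 [0.0032 0.0142] axis 73.4 radial 71.0
 stub rows/cols [224 241] [249 261]
w4 220 [0.0032 0.0142] axis 73.4 radial 71.0
 stub rows/cols [225 241] [248 261]
w5 228 [0.0034 0.0141] axis 76.6 radial 70.0
 stub rows/cols [225 241] [249 261]
```

```bash
python3 - <<'E'
from h import *
T=np.array(viewer.camera_model("wrist")["T_tool_cam"]);K=np.array(viewer.camera_model("wrist")["K"]); c=(K,T[:3,3],T[:3,:3])
print("xc from stub far edge",onz(c,253,224.5,-.047)[0]+.007)
print("yc stub left",onz(c,240.5,236,-.047)[1]+.007)
print("xc body near edge",onz(c,252.5,263.7,-.035)[0]-.026)
for n in("w4","w5"):
    g=cv2.cvtColor(cv2.imread(f'pics/{n}.png'),cv2.COLOR_BGR2HSV).astype(int)
    col=g[250:275,252]; print(n,[tuple(x) for x in col[::1]])
# black end circle (r 22, tool z -.041): far edge & near edge from column profile
print("near black end edge guess"); 
for x in (-.003,-.0015,0,.0015): print(x,"stub far row",proj(c,[x-.007,0,-.047])[1].round(1),"body near row",proj(c,[x+.026,0,-.035])[1].round(1),"black far",proj(c,[x-.022,0,-.041])[1].round(1),"black near",proj(c,[x+.022,0,-.041])[1].round(1))
im=cv2.imread('pics/w5.png'); print(im[185:275,256].sum(1)//3)
E
```

```text
xc from stub far edge 0.015437353699700722
yc stub left 0.00013283586904704828
xc body near edge -0.0515873055765408
w4 [(np.int64(3), np.int64(87), np.int64(53)), (np.int64(0), np.int64(61), np.int64(54)), (np.int64(9), np.int64(85), np.int64(51)), (np.int64(2), np.int64(77), np.int64(56)), (np.int64(5), np.int64(82), np.int64(56)), (np.int64(178), np.int64(76), np.int64(54)), (np.int64(2), np.int64(67), np.int64(57)), (np.int64(5), np.int64(82), np.int64(53)), (np.int64(5), np.int64(90), np.int64(54)), (np.int64(2), np.int64(65), np.int64(55)), (np.int64(178), np.int64(67), np.int64(57)), (np.int64(6), np.int64(90), np.int64(54)), (np.int64(4), np.int64(73), np.int64(59)), (np.int64(6), np.int64(85), np.int64(78)), (np.int64(2), np.int64(132), np.int64(135)), (np.int64(1), np.int64(189), np.int64(196)), (np.int64(1), np.int64(209), np.int64(200)), (np.int64(1), np.int64(206), np.int64(182)), (np.int64(2), np.int64(204), np.int64(174)), (np.int64(0), np.int64(196), np.int64(163)), (np.int64(0), np.int64(187), np.int64(128)), (np.int64(179), np.int64(172), np.int64(117)), (np.int64(2
[... 1229 characters left out ...]
r black end edge guess
-0.003 stub far row 251.4 body near row 196.8 black far 267.5 black near 205.4
-0.0015 stub far row 249.3 body near row 194.5 black far 265.5 black near 203.2
0 stub far row 247.1 body near row 192.3 black far 263.5 black near 200.9
0.0015 stub far row 245.0 body near row 190.1 black far 261.5 black near 198.6
[ 86  84  81  82  81  76  81  77  86 117 152 160 157 156 157 141  99  61
  62  69  64  61  58  56  61  58  59  58  57  57  59  60  58  58  57  53
  58  56  57  59  63  82 100 119 148 160 162 159 147 114  97  92  93  95
  92  96  94  96  96 108 140 151 127  77  46  40  39  43  44  44  43  45
  43  42  46  46  46  51  62  90  99  92  90  90  89  92  96  88  92  89]
```

Request:
move_arm(
  targets=[
    [[60, -6, 0], [0, 0, -3], -1],
    [[110, -12, 0], [0, 0, -6], -1],
    [[123, -13, 0], [0, 0, -6.3], -1],
    [[123, -13, 15], [0, 0, -6.3], -1],
    [[123, -13, 28], [0, 0, -6.3], -1],
    [[123, -13, 33], [0, 0, -6.3], -1],
    [[123, -13, 33], [0, 0, -6.3], -1],
    [[123, -13, 33], [0, 0, -6.3], -1],
  ],
)

```text
time: 10.15
tool_pos: [0.5453, 0.238, 0.2174]
ee_rot: [3.141, -0.0, 1.572]
wrist_force: [-0.3, 0.3, -1.3]
width: 0.0512
```

```bash
python3 - <<'E'
from h import *
o=status.get_obs(); print(o["tool_pos"].round(4),np.degrees(o["ee_rot"]).round(2),o["wrist_force"].round(1))
im=snap("wrist","w6"); s=snap("scene","s6"); q=proj(cam("scene"),[.546,.236,.16]).astype(int); print(q)
a=cv2.resize(im[110:270,170:340],(425,400),interpolation=cv2.INTER_CUBIC); b=cv2.resize(s[q[1]-40:q[1]+35,q[0]-35:q[0]+35],(373,400),interpolation=cv2.INTER_CUBIC)
cv2.imwrite('pics/c6.png',np.hstack([a,b]))
E
```

```text
[0.5453 0.238  0.2174] [ 1.7994e+02 -1.0000e-02  9.0080e+01] [-0.3  0.3 -1.3]
[329 197]
```

View pics/c6.png

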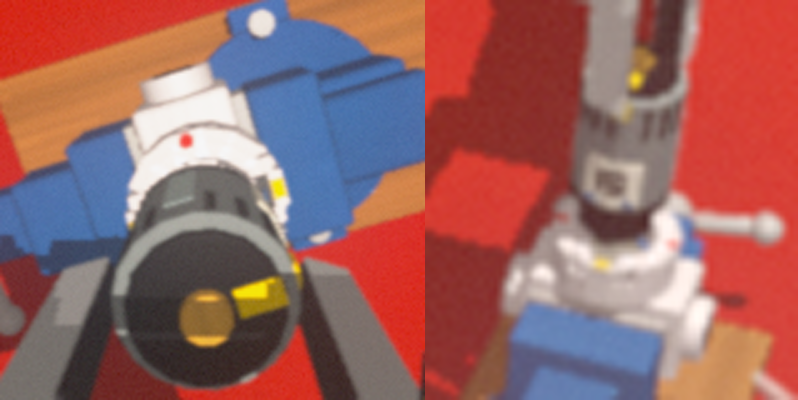

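The scene view shows the label and stripe over the gate mark and the neck centred above the mouth. I lower it gently.

Request:
move_arm(
  targets=[
    [[-0.5, 0.5, 3], [0, 0, 0], -1],
    [[-0.5, 0.5, 6], [0, 0, 0], -1],
    [[-0.5, 0.5, 9], [0, 0, 0], -1],
    [[-0.5, 0.5, 12], [0, 0, 0], -1],
    [[-0.5, 0.5, 13], [0, 0, 0], -1],
    [[-0.5, 0.5, 13], [0, 0, 0], -1],
  ],
)

```text
time: 11.0
tool_pos: [0.5457, 0.2401, 0.2095]
ee_rot: [3.136, -0.006, 1.575]
wrist_force: [-2.9, 3.0, 13.1]
width: 0.0511
```

```bash
python3 - <<'E'
from h import *
o=status.get_obs(); print(o["tool_pos"].round(4),np.degrees(o["ee_rot"]).round(2),o["wrist_force"].round(1),o["wrist_torque"].round(2))
c=cam("wrist",o); np.savez('w7.npz',K=c[0],p=c[1],A=c[2],t=o["tool_pos"],e=o["ee_rot"])
im=snap("wrist","w7"); s=snap("scene","s7"); q=[329,190]
a=cv2.resize(im[110:270,170:340],(425,400),interpolation=cv2.INTER_CUBIC); b=cv2.resize(s[q[1]-35:q[1]+35,q[0]-33:q[0]+33],(373,400),interpolation=cv2.INTER_CUBIC)
cv2.imwrite('pics/c7.png',np.hstack([a,b]))
E
```

```text
[0.5457 0.2401 0.2095] [179.66  -0.32  90.22] [-2.9  3.  13.1] [ 0.47  1.03 -0.07]
```

View pics/c7.png

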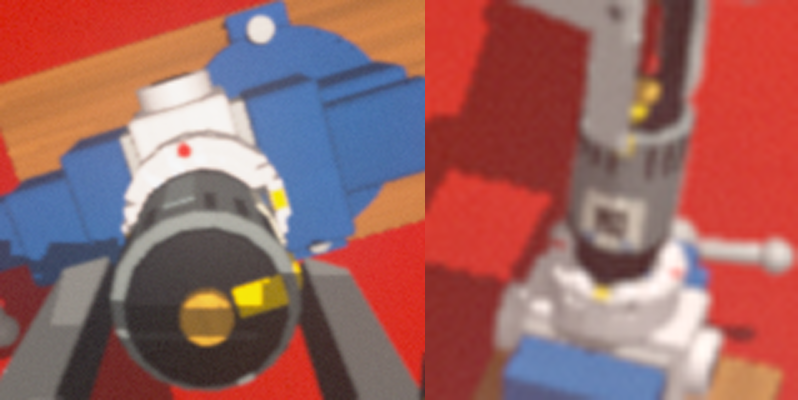

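```bash
python3 - <<'E'
from h import *
d=np.load('w7.npz'); c=(d['K'],d['p'],d['A'])
im=cv2.imread('pics/w7.png'); h=cv2.cvtColor(im,cv2.COLOR_BGR2HSV).astype(int);H,S,V=h[...,0],h[...,1],h[...,2]
Y=(H>=22)&(H<=34)&(S>100)&(V>110); Rd=((H<8)|(H>172))&(S>100)
for m,a,b in((Y,280,199),(Rd,184,150)):
    u,v=int(a/2.5+170),int(b/2.5+110); w=np.zeros(m.shape,bool); w[v-4:v+5,u-4:u+5]=1; q=np.argwhere(m&w); print("w7",len(q),onz(c,q[:,1].mean(),q[:,0].mean(),.152)[:2].round(4))
# scene: white collar / marks at start
s=cv2.imread('pics/s0.png'); h=cv2.cvtColor(s,cv2.COLOR_BGR2HSV).astype(int);H,S,V=h[...,0],h[...,1],h[...,2]
cs=cam("scene"); ct=cam("top")
for n,p in(("+x",(.5748,.2454)),("-x",(.5172,.2276)),("+y",(.5376,.2643)),("-y",(.5548,.208))): print(n,proj(cs,[*p,.152]).round(1),proj(ct,[*p,.152]).round(1))
for n,i,cc in(("s0",s,cs),("t0",cv2.imread('pics/t0.png'),ct)):
    h=cv2.cvtColor(i,cv2.COLOR_BGR2HSV).astype(int);H,S,V=h[...,0],h[...,1],h[...,2]
    u0,v0=proj(cc,[.546,.236,.152]).astype(int); w=np.zeros(H.shape,bool); w[v0-14:v0+15,u0-18:u0+19]=1
    for nm,m in(("yel",(H>=18)&(H<=36)&(S>60)&(V>150)),("red",((H<10)|(H>170))&(S>60))):
        k,l,st,ce=cv2.connectedComponentsWithStats((m&w).astype(np.uint8))
        for j in range(1,k):
            if st[j,4]>1: print(n,nm,st[j,4],ce[j].round(1),onz(cc,*ce[j],.152)[:2].round(4))
E
```

```text
w7 41 [0.5753 0.2447]
w7 22 [0.5375 0.2641]
+x [326.2 205.9] [177.3 185.5]
-x [331.9 193.6] [181.7 202.2]
+y [339.2 202.1] [171.2 196.1]
-y [318.8 197.2] [187.9 191.5]
s0 yel 2 [332.5 194. ] [0.5178 0.23  ]
s0 yel 7 [326.9 206.3] [0.5749 0.2476]
s0 red 410 [325.6 190.8] [0.5174 0.2064]
s0 red 16 [345.8 205.5] [0.5389 0.2861]
s0 red 2 [340.  202.5] [0.5376 0.2669]
t0 yel 7 [177.7 186. ] [0.5731 0.2437]
t0 yel 8 [181.9 202.9] [0.5151 0.2269]
t0 red 4 [165.2 180.5] [0.5912 0.2874]
t0 red 80 [162.7 199.2] [0.526  0.2928]
t0 red 3 [189. 192.] [0.5532 0.2041]
t0 red 2 [196.  203.5] [0.514  0.1785]
```

```bash
python3 - <<'E'
from h import *
T=np.array(viewer.camera_model("wrist")["T_tool_cam"]);K=np.array(viewer.camera_model("wrist")["K"]); c=(K,T[:3,3],T[:3,:3])
for n in("w2","w4","w5","w6","w7"):
    im=cv2.imread(f'pics/{n}.png').astype(float)
    wt=np.clip((im[...,1]+0*im[...,2])-im[...,0]-25,0,None); 
    U=np.arange(267,280); C=[]
    for u in U:
        r=np.arange(215,245); w=wt[r,u]; C.append((w*r).sum()/w.sum())
    C=np.array(C); k=np.polyfit(U,C,1)
    A,B=[onz(c,u,np.polyval(k,u),-.041)[:2] for u in(267,279)]; v=B-A
    ph=np.degrees(np.arctan2(v[1],v[0])); x0=A[0]-(A[1]-.0003)*v[0]/v[1]
    print(n,"res",np.abs(C-np.polyval(k,U)).max().round(2),C.round(1)[::3],"phi",ph.round(1),"x at axis",x0.round(4))
# scene stub
for n,z in(("s6",.2174),("s7",.2095)):
    s=cv2.imread(f'pics/{n}.png');h=cv2.cvtColor(s,cv2.COLOR_BGR2HSV).astype(int);H,S,V=h[...,0],h[...,1],h[...,2]
    cs=cam("scene");q=proj(cs,[.546,.237,z+.046]);print(n,"proj stub",q)
    u,v=q.astype(int);w=np.zeros(H.shape,bool);w[v-8:v+9,u-8:u+9]=1
    m=(H>=10)&(H<=36)&(S>90)&(V>90)
    k,l,st,ce=cv2.connectedComponentsWithStats((m&w).astype(np.uint8))
    print([(st[j].tolist(),ce[j].round(1)) for j in range(1,k)])
    # silhouette of body at mid height (z=origin+.065): row profile
    q=proj(cs,[.546,.238,z-.061+.058]);v=int(q[1]);u=int(q[0]);print("body row",q,[tuple(map(int,(H[v,x],S[v,x],V[v,x]))) for x in list(range(u-14,u-6))+list(range(u+6,u+15))])
E
```

```text
w2 res 0.09 [230.3 229.5 228.6 227.7 226.7] phi 72.2 x at axis -0.0013
w4 res 0.09 [230.3 229.5 228.5 227.6 226.8] phi 72.4 x at axis -0.0011
w5 res 0.28 [229.1 228.3 227.4 227.1 226.4] phi 76.9 x at axis 0.0006
w6 res 0.3 [229.1 228.2 227.3 226.7 226.4] phi 75.9 x at axis 0.0005
w7 res 0.36 [228.8 228.2 227.5 226.6 226.7] phi 77.5 x at axis 0.0009
s6 proj stub [332.98040411 167.04060819]
[([332, 165, 6, 10, 34], array([334.1, 169.4]))]
body row [331.60459012 181.95238715] [(2, 181, 137), (1, 169, 139), (1, 174, 138), (2, 174, 139), (1, 155, 135), (3, 95, 129), (3, 56, 119), (3, 49, 115), (4, 42, 129), (3, 61, 108), (7, 51, 115), (4, 48, 118), (2, 78, 157), (2, 155, 201), (2, 185, 214), (2, 192, 214), (2, 189, 214)]
s7 proj stub [332.70319371 169.46655453]
[([332, 168, 6, 9, 36], array([334.4, 172.1]))]
body row [331.33802261 184.2752236 ] [(0, 174, 138), (2, 184, 137), (2, 183, 138), (2, 183, 138), (1, 153, 137), (3, 90, 127), (4, 55, 115), (3, 47, 115), (4, 42, 128), (3, 52, 112), (3, 49, 114), (5, 50, 118), (4, 89, 154), (2, 158, 202), (1, 188, 213), (2, 194, 212), (2, 194, 212)]
```

Request:
move_arm(
  targets=[
    [[1, -1, 0], [0, 0, 0], -1],
    [[1.5, -1.5, 0], [0, 0, 0], -1],
    [[1.5, -1.5, 0], [0, 0, 0], -1],
  ],
)

```text
time: 11.48
tool_pos: [0.5453, 0.2413, 0.2092]
ee_rot: [3.133, -0.005, 1.574]
wrist_force: [-1.1, 2.1, 11.4]
width: 0.0515
```

Request:
move_arm(
  targets=[
    [[1, -1, 0], [0, 0, 0], -1],
    [[1.5, -1.5, 0], [0, 0, 0], -1],
    [[1.5, -1.5, 0], [0, 0, 0], -1],
  ],
)

```text
time: 11.85
tool_pos: [0.545, 0.2423, 0.209]
ee_rot: [3.131, -0.004, 1.574]
wrist_force: [0.9, 1.4, 9.4]
width: 0.051
```

Request:
move_arm(
  targets=[
    [[-1, 2, 0], [0, 0, 2], -1],
    [[-1, 2, 0], [0, 0, 5], -1],
    [[-1, 2, 0], [0, 0, 5], -1],
  ],
)

```text
time: 12.22
tool_pos: [0.5469, 0.241, 0.2093]
ee_rot: [3.132, -0.005, 1.486]
wrist_force: [-0.3, 1.6, 10.3]
width: 0.0509
```

Request:
move_arm(
  targets=[
    [[0, 0, 0], [0, 0, -5], -1],
    [[0, 0, 0], [0, 0, -9], -1],
    [[0, 0, 0], [0, 0, -9], -1],
  ],
)

```text
time: 12.6
tool_pos: [0.5448, 0.24, 0.2045]
ee_rot: [3.14, -0.0, 1.642]
wrist_force: [0.2, 0.3, -1.8]
width: 0.0511
```

It dropped through the gates at tool yaw 94°. I push it down.

Request:
move_arm(
  targets=[
    [[0, 0, 5], [0, 0, 0], -1],
    [[0, 0, 9], [0, 0, 0], -1],
    [[0, 0, 13], [0, 0, 0], -1],
    [[0, 0, 17], [0, 0, 0], -1],
    [[0, 0, 19], [0, 0, 0], -1],
    [[0, 0, 19], [0, 0, 0], -1],
    [[0, 0, 19], [0, 0, 0], -1],
  ],
)

```text
time: 13.48
tool_pos: [0.545, 0.2394, 0.1915]
ee_rot: [3.135, -0.0, 1.642]
wrist_force: [-5.1, -3.4, 20.5]
width: 0.0509
```

Request:
move_arm(
  targets=[
    [[-1, -1, 0], [0, 0, 0], -1],
    [[-1, -1, 0], [0, 0, 9], -1],
    [[-1, -1, 0], [0, 0, 18], -1],
    [[-1, -1, 0], [0, 0, 27], -1],
    [[-1, -1, 0], [0, 0, 36], -1],
    [[-1, -1, 0], [0, 0, 45], -1],
    [[-1, -1, 0], [0, 0, 54], -1],
    [[-1, -1, 0], [0, 0, 63], -1],
    [[-1, -1, 0], [0, 0, 72], -1],
    [[-1, -1, 0], [0, 0, 81], -1],
    [[-1, -1, 0], [0, 0, 88], -1],
    [[-1, -1, 0], [0, 0, 92], -1],
    [[-1, -1, 0], [0, 0, 92], -1],
    [[-1, -1, 0], [0, 0, 92], -1],
  ],
)

```text
time: 15.22
tool_pos: [0.5475, 0.2374, 0.1911]
ee_rot: [3.141, -0.013, 0.034]
wrist_force: [0.8, -2.3, 16.1]
width: 0.051
```

```bash
python3 - <<'E'
from h import *
o=status.get_obs(); print(o["tool_pos"].round(4),np.degrees(o["ee_rot"]).round(2),o["wrist_force"].round(1),o["wrist_torque"].round(2),o["width"])
im=snap("wrist","w8"); s=snap("scene","s8"); q=[329,190]
a=cv2.resize(im[110:270,170:340],(425,400),interpolation=cv2.INTER_CUBIC); b=cv2.resize(s[q[1]-35:q[1]+35,q[0]-33:q[0]+33],(373,400),interpolation=cv2.INTER_CUBIC)
cv2.imwrite('pics/c8.png',np.hstack([a,b]))
E
```

```text
[0.5475 0.2374 0.1911] [179.94  -0.76   1.96] [ 0.8 -2.3 16.1] [-1.1  -0.28 -0.1 ] 0.05102464333304688
```

View pics/c8.png

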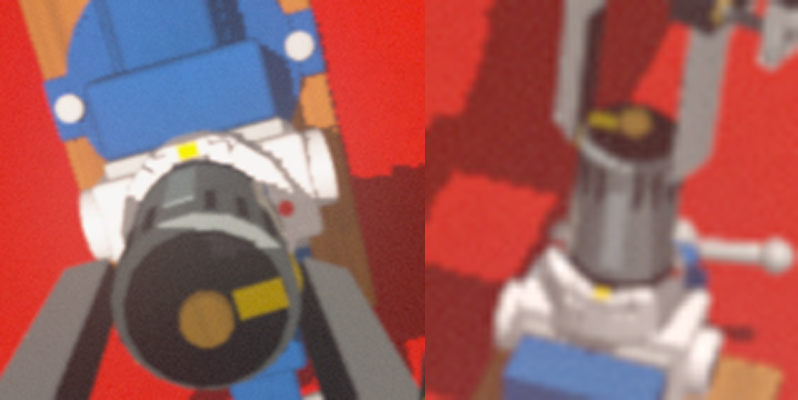

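The shoulder is down on the rim with the stripe turned to the -y dot side. I finish up to the stop and press slightly harder.

Request:
move_arm(
  targets=[
    [[0, 0, 2], [0, 0, 3], -1],
    [[0, 0, 2], [0, 0, 6], -1],
    [[0, 0, 2], [0, 0, 6], -1],
    [[0, 0, 2], [0, 0, 6], -1],
  ],
)

```text
time: 15.82
tool_pos: [0.5469, 0.2376, 0.1908]
ee_rot: [-3.141, -0.013, -0.069]
wrist_force: [-0.7, -3.4, 20.4]
width: 0.0512
```

```bash
python3 - <<'E'
from h import *
o=status.get_obs(); print(o["tool_pos"].round(4),np.degrees(o["ee_rot"]).round(2),o["wrist_force"].round(1),o["wrist_torque"].round(2),o["width"])
T=np.array(viewer.camera_model("wrist")["T_tool_cam"]);K=np.array(viewer.camera_model("wrist")["K"]); c=(K,T[:3,3],T[:3,:3])
snap("wrist","w9")
for n in("w8","w9"):
    im=cv2.imread(f'pics/{n}.png').astype(float); wt=np.clip(im[...,1]-im[...,0]-25,0,None); U=np.arange(267,280); r=np.arange(215,245)
    C=np.array([(wt[r,u]*r).sum()/wt[r,u].sum() for u in U]); k=np.polyfit(U,C,1)
    A,B=[onz(c,u,np.polyval(k,u),-.041)[:2] for u in(267,279)]; v=B-A; print(n,"phi",np.degrees(np.arctan2(v[1],v[0])).round(1),np.abs(C-np.polyval(k,U)).max().round(2))
E
```

```text
[0.5469 0.2376 0.1908] [-179.95   -0.77   -3.96] [-0.7 -3.4 20.4] [-1.09  0.29  0.36] 0.05121010253107991
w8 phi 72.7 0.08
w9 phi 71.8 0.14
```

```bash
python3 -c "
from bench import order; print(order.close_job())"
```

```text
the job is handed in; nothing more can be done
None
```

I booked out the grey bowl at the black reader, fitted it to the head, turned it to the stop and handed the job in, still gripped and pressed. The hand-in gave no verdict. The last move ended at about 15.8 s of the 48 s allowed.

- **Reader:** I held the label facing the window, about 50 mm off, for about 1 s. By my measurements the height was within 7 mm of the window's centre.
- **Fitting:** The first lowering stopped with the lugs on the rim. I moved the bowl a few mm and turned it a few degrees under light pressure; it then dropped through the gates. I pushed it home and turned it clockwise.
- **Last checks:**
  - **Shoulder:** computed at about 0 mm from the rim, with about 20 N of push.
  - **Turn:** about 93° from the gates, with the wrist torque rising against the stop.
  - **Tilt:** the tool was 0.8° off vertical.
  - **Grip:** the fingers were at 51 mm on the bowl.
- **What disagreed:** The bowl dropped through at a tool angle about 4° from the one my stripe measurement gave, so the 93° could be off by that much. The collar's position also differed by about 2 mm between the cameras.
- **Not checked:** I took no final picture of the other things on the bench. The arm met no unexpected resistance on its way past them.

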